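Print the drill marks in order

ROBOT

A 6-joint arm with a two-finger parallel gripper is mounted at the origin on the work surface. World frame = base frame: x ahead of the robot, y to its left, z up, the work surface at z = 0. Lengths are in mm, angles in rad, forces in N, time in s.
With the tool pointing down it reaches from about 350 to 975 mm from the base axis. Payload 7.1 kg.
Tool frame: the origin (TCP) lies on the front face of the gripper's body, between the roots of the fingers; the fingertips stand 80 mm ahead of it and the grasp point (between the pads) lies 61 mm ahead of it (env.tips_ahead is the distance from the TCP to the fingertips, in mm); z points along the fingers, y is the direction in which the jaws open and shut (so a half turn about z gives the same grasp; the last joint's range is limited). The gripper opens to 88 mm and grips with 3 to 60 N. Pads are 20 mm wide; open, the fingers measure 115 mm over their backs; the gripper's body (75 mm by 178 mm) begins 61 mm behind the grasp point.
Start: joints at [1.278, 0.423, 1.63, -0, 1.089, -0.019], TCP at [168.963, 601.712, 302.675] pointing down, gripper open.
Joint ranges: [-3, 3], [-0.9, 2.11], [0.09, 2.58], [-1.31, 4.45], [0.11, 2.69], [-2.54, 2.54]. Speed limits (rad/s): [2.39, 2.39, 3.01, 3.14, 3.14, 3.14].

INTERFACE

Orientations are given as a unit quaternion [x, y, z, w].
In Python, from station import env, set_gripper, viewer, workorder gives the robot as it stands. Calls block until the motion is done:
- env.reach(position, orientation): joint-space move of the TCP to a pose.
- env.move_l(position, rot=None, rate=150, f_stop=None): straight line of the TCP; rot=None keeps the orientation; rate is the mean speed in mm/s. With f_stop (N) it stops when the force on the tool has changed by that much, and returns True; else False.
- env.move_joints(angles): joint-space move.
- set_gripper(opening): finger opening in mm; the grip force is fixed at half the most; returns when the fingers have stopped.
- env.hold(seconds).
- env.ik(position, orientation): joint angles nearest the present ones, or None.
- env.read_state(): the state.
- viewer.camera(name): name is "scene" or "top" or "wrist"; returns the picture (420x560x3 uint8, blue, green, red); there is no depth.
- viewer.camera_params(name): a dict with "fx", "fy", "cx", "cy" (pixels), "pose" (4x4, takes a point from camera to world coordinates); the wrist camera has in their place "tool_from_camera" (4x4, takes a point from camera to tool coordinates, whose origin is the TCP and whose axes are the flange's). Camera axes: x right, y up, looking along -z (the intrinsics and any distortion apply to the point x, -y, -z); pixel columns grow to the right and rows downward; lengths in mm; the calibration is good to about 2 mm. A picture is of the moment at which its call begins: read the wrist's pose just before it. camera_params takes no time and is no camera call.
A pose or a line that the arm cannot do raises env.IKError and nothing moves.
- workorder.sign_off(): hands the job in, once; it reports no verdict.
The state is a dict: "time_s": time; "qpos": joint angles; "dq": joint speeds; "tau": joint torques, N m; "tool_pos": TCP position; "orientation": TCP orientation; "force": force on the tool from outside, world axes, zero at the start; "wrist_torque": the same for the moment, N m; "width": finger opening in mm.
Only numpy, scipy, OpenCV 4.12 (cv2) and the standard library are available. Lean on these libraries where they do the work, as an engineer would, in place of code of your own. Each camera call takes 0.05 s, during which the arm holds its last target. There are 200 camera calls.

TASK

Print the drill marks on the grey repair panel by gently pressing the coloured caps of the marking pucks straight down with a fingertip, each until it is fully down: first red, then yellow, last blue. Leave the white cap up. Only touch the pucks: do not lift, tip or shift any of them, and leave everything else on the panel and the bench where it is.

Things in the scene. Friction and masses are not known exactly. Their poses are not given: they have to be found in the camera images.
- puck_red: loose marking puck with the red cap and a red band round its side: dark steel disc 48 mm across, 24 mm high, 0.3 kg (may vary), standing on the panel, origin under its centre, z up. The four pucks stand at the corners of a rough 120 x 160 mm rectangle on the panel, any colour at any corner, axes at least 90 mm apart
- cap_red_top (a point): centre of the flat top of the red cap: round plastic plunger 28 mm across in the middle of its puck; moves down with the cap; when up it stands 16 mm above the puck's steel top (40 mm above the panel), when fully down 6 mm above it
- cap_red (a joint): how far the red cap is pressed down, m: 0 is up, 0.010 fully down against its stop (it starts 0 to 1.5 mm down). No spring: it yields at about 4 N of friction and stays where it is left. Cap and stop sit in a rubber cushion that gives about 1 mm per 4 N while pressed and springs back: sinking 11 mm under the finger brings the cap fully down, and the force then rises by about 4 N per further mm
- puck_yellow: loose marking puck with the yellow cap and a yellow band round its side: dark steel disc 48 mm across, 24 mm high, 0.3 kg (may vary), standing on the panel, origin under its centre, z up. The four pucks stand at the corners of a rough 120 x 160 mm rectangle on the panel, any colour at any corner, axes at least 90 mm apart
- cap_yellow_top (a point): centre of the flat top of the yellow cap: round plastic plunger 28 mm across in the middle of its puck; moves down with the cap; when up it stands 16 mm above the puck's steel top (40 mm above the panel), when fully down 6 mm above it
- cap_yellow (a joint): how far the yellow cap is pressed down, m: 0 is up, 0.010 fully down against its stop (it starts 0 to 1.5 mm down). No spring: it yields at about 4 N of friction and stays where it is left. Cap and stop sit in a rubber cushion that gives about 1 mm per 4 N while pressed and springs back: sinking 11 mm under the finger brings the cap fully down, and the force then rises by about 4 N per further mm
- puck_blue: loose marking puck with the blue cap and a blue band round its side: dark steel disc 48 mm across, 24 mm high, 0.3 kg (may vary), standing on the panel, origin under its centre, z up. The four pucks stand at the corners of a rough 120 x 160 mm rectangle on the panel, any colour at any corner, axes at least 90 mm apart
- cap_blue_top (a point): centre of the flat top of the blue cap: round plastic plunger 28 mm across in the middle of its puck; moves down with the cap; when up it stands 16 mm above the puck's steel top (40 mm above the panel), when fully down 6 mm above it
- cap_blue (a joint): how far the blue cap is pressed down, m: 0 is up, 0.010 fully down against its stop (it starts 0 to 1.5 mm down). No spring: it yields at about 4 N of friction and stays where it is left. Cap and stop sit in a rubber cushion that gives about 1 mm per 4 N while pressed and springs back: sinking 11 mm under the finger brings the cap fully down, and the force then rises by about 4 N per further mm
- puck_white: loose marking puck with the white cap and a white band round its side: dark steel disc 48 mm across, 24 mm high, 0.3 kg (may vary), standing on the panel, origin under its centre, z up. The four pucks stand at the corners of a rough 120 x 160 mm rectangle on the panel, any colour at any corner, axes at least 90 mm apart
- cap_white_top (a point): centre of the flat top of the white cap: round plastic plunger 28 mm across in the middle of its puck; moves down with the cap; when up it stands 16 mm above the puck's steel top (40 mm above the panel), when fully down 6 mm above it
- cap_white (a joint): how far the white cap is pressed down, m: 0 is up, 0.010 fully down against its stop (it starts 0 to 1.5 mm down). No spring: it yields at about 4 N of friction and stays where it is left. Cap and stop sit in a rubber cushion that gives about 1 mm per 4 N while pressed and springs back: sinking 11 mm under the finger brings the cap fully down, and the force then rises by about 4 N per further mm
- panel: grey primed sheet panel 250 x 310 mm (its x, its y), flat and level, fixed in a green jig on the bench, top face 50 mm above the bench; origin on the bench under its centre, z up. A toggle clamp with a red handle sits at the middle of each short edge (its +y and -y edges), rising to 75 mm above the bench
- socket: steel wrench socket, upright cylinder 22 mm across and 30 mm high, standing loose on the panel; bystander; origin under its centre
- chalk_block: orange plastic block 22 x 45 x 18 mm lying loose on the panel near its far edge; bystander; origin under its centre
- hammer: hammer with a wooden handle lying loose on the bench at the left; bystander
- dolly: steel panel-beater's dolly block 100 x 58 x 38 mm loose on the bench at the left; bystander; origin under its centre
- rivet_jar: closed jar 64 mm across and 85 mm high standing loose on the bench at the right; bystander; origin under its centre
- screwdriver: screwdriver lying loose on the bench at the right; bystander
- tape: yellow ring-shaped roll 100 mm across and 25 mm high lying loose on the bench at the near right; bystander; origin under its centre
There are look-alikes about, which are no part of the job. What is shaped like the puck_red but green or purple is not meant.

How it is judged (in metres and radians):
On the way, in this order (a step that is already met when the one before it is completed fails the run):
1. the red cap is pressed down (more than 7 of its 10 mm) (value of joint cap_red above 0.007 m), for 0.1 s.
2. the yellow cap is pressed down (more than 7 of its 10 mm) (value of joint cap_yellow above 0.007 m), for 0.1 s.
3. the blue cap is pressed down (more than 7 of its 10 mm) (value of joint cap_blue above 0.007 m), for 0.1 s.
At the end, for the whole second after the job is handed in: The red, yellow and blue caps are more than 7 mm down, the white cap is less than 4 mm down, and all four pucks stand upright (within 0.1 rad) and still, within 12 mm of where they started (value of joint each of cap_red, cap_yellow, cap_blue above 0.007 m and value of joint cap_white below 0.004 m and angle between each of puck_red, puck_yellow, puck_blue, puck_white's own z axis and vertical below 0.1 rad and distance of each of puck_red, puck_yellow, puck_blue, puck_white from where it was at the start of the episode below 0.012 m and linear speed of each of puck_red, puck_yellow, puck_blue, puck_white below 0.02 m/s); the robot touches nothing.
It fails at once if the yellow or blue cap is pressed (over 4 mm) before its turn ((value of joint cap_yellow above 0.004 m and value of joint cap_red below 0.007 m) or (value of joint cap_blue above 0.004 m and value of joint cap_yellow below 0.007 m)).
It fails at once if the white cap is pressed (over 4 mm) (value of joint cap_white above 0.004 m).
It fails at once if a puck is pressed hard (over 25 N) (contact force between the fingers and puck_red above 25 N or contact force between the fingers and puck_yellow above 25 N or contact force between the fingers and puck_blue above 25 N or contact force between the fingers and puck_white above 25 N).
It fails at once if a puck is lifted, tipped (over 0.2 rad) or shifted (over 15 mm) (distance of any of puck_red, puck_yellow, puck_blue, puck_white from where it was at the start of the episode above 0.015 m or z of any of puck_red, puck_yellow, puck_blue, puck_white in the frame of panel above 0.056 m or angle between any of puck_red, puck_yellow, puck_blue, puck_white's own z axis and vertical above 0.2 rad).
It fails at once if another loose thing on the panel or the bench is moved (over 15 mm) (distance of any of socket, chalk_block, hammer, dolly, rivet_jar, screwdriver, tape from where it was at the start of the episode above 0.015 m).
It also fails if it takes over 40 s, if anything falls off the work surface, if the arm or the gripper's body presses on something with over 40 N, if the wrist force passes 120 N, or if a joint passes its speed limit or range.

## Working session

There is one attempt and no reset: what is moved stays moved. The work goes in short steps, each a Python script; the robot and the scene stay as the last script left them, time stands still between calls to the robot, and variables do not carry over. Pictures are saved under pics/ and viewed, about 8 in all and at most 12, crops included, and the job is handed in when it is done.

```bash
ls; mkdir -p pics; python3 - <<'E'
from station import env,viewer
import cv2,numpy as np
np.set_printoptions(precision=4,suppress=True)
for n in("top","scene"):
    cv2.imwrite(f"pics/{n}0.png",viewer.camera(n)); print(n,viewer.camera_params(n))
print(viewer.camera_params("wrist")); print(env.read_state(),env.tips_ahead)
E
```

```text
pics
top {'fx': 407.4746544781111, 'fy': 407.4746544781111, 'cx': 276.13223488340634, 'cy': 204.8029450050988, 'pose': array([[  -0.0134,    0.9841,   -0.1769,  224.1745],
       [  -0.9998,   -0.0161,   -0.0138,  -14.8701],
       [  -0.0164,    0.1767,    0.9841, 1431.8828],
       [   0.    ,    0.    ,    0.    ,    1.    ]])}
scene {'fx': 511.57781490555135, 'fy': 511.57781490555135, 'cx': 278.7531574854793, 'cy': 214.29474524149472, 'pose': array([[  -0.8026,   -0.3955,    0.4465, 1119.7104],
       [   0.5964,   -0.5245,    0.6075,  919.712 ],
       [  -0.0061,    0.7539,    0.6569, 1053.6009],
       [   0.    ,    0.    ,    0.    ,    1.    ]])}
{'fx': 334.22247817917, 'fy': 334.22247817917, 'cx': 278.1249983738333, 'cy': 210.34143810119528, 'tool_from_camera': array([[ -0.0006,   0.9561,   0.2931,  80.964 ],
       [  1.    ,   0.0005,   0.0002,  -0.6444],
       [  0.    ,   0.2931,  -0.9561, -82.1241],
       [  0.    ,   0.    ,   0.    ,   1.    ]])}
{'time_s': 0.1, 'qpos': array([ 1.278 ,  0.4237,  1.6306,  0.    ,  1.0886, -0.019 ]), 'dq': array([ 0.0003, -0.0012, -0.0013,  0.0017,  0.001 ,  0.0003]), 'tau': array([ -0.    , -54.5617, -27.4325,   0.0644,   0.019 ,  -0.0001]), 'tool_pos': array([168.8435, 601.3597, 302.0006]), 'orientation': array([ 0.1365,  0.9906, -0.0007, -0.0001]), 'force': array([ 0.2656,  0.1296, -0.2944]), 'wrist_torque': array([-0.0206, -0.0242,  0.0636]), 'width': 87.68251988600029} 80.0
```

View pics/top0.png

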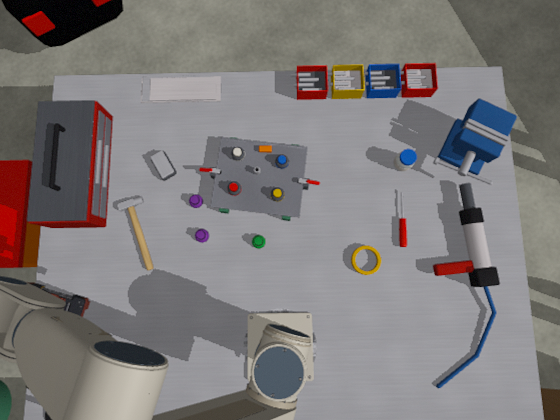

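View pics/scene0.png

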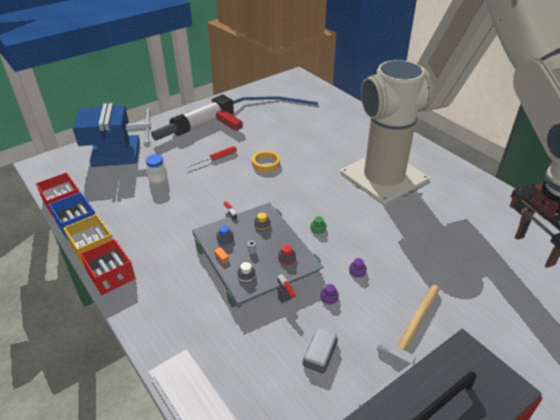

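Top view: panel around (255,175), with caps red (234,187), yellow (277,193), blue (282,160) and white (237,152). 
Things I could mistake for them:
- **Red:** clamp handles (209,170) and (310,181), bins (311,82) and (420,80).
- **Yellow:** tape (366,260), bin (347,82).
- **Blue:** jar lid (407,158), bin (383,82).
- **Look-alike pucks:** purple (195,200) and (201,235), green (259,241).

I choose the round caps on the panel. Next is a rough fix, then a wrist view.

```bash
cat > h.py <<'E'
import cv2,numpy as np
from station import env,viewer,set_gripper,workorder
from scipy.spatial.transform import Rotation as R
np.set_printoptions(precision=2,suppress=True)
def shot(n):
    s=env.read_state(); im=viewer.camera(n); p=viewer.camera_params(n)
    if n=="wrist":
        T=np.eye(4); T[:3,:3]=R.from_quat(s["orientation"]).as_matrix(); T[:3,3]=s["tool_pos"]
        p["pose"]=T@p["tool_from_camera"]
    return im,p
def ray(p,px,z):
    d=p["pose"][:3,:3]@np.array([(px[0]-p["cx"])/p["fx"],-(px[1]-p["cy"])/p["fy"],-1])
    o=p["pose"][:3,3]; return o+d*(z-o[2])/d[2]
def pix(p,w):
    c=np.linalg.inv(p["pose"])@np.r_[w,1]
    return np.array([p["cx"]+p["fx"]*c[0]/-c[2],p["cy"]-p["fy"]*c[1]/-c[2]])
def mask(im,c):
    h,s,v=cv2.split(cv2.cvtColor(im,cv2.COLOR_BGR2HSV))
    if c=="white": m=(s<50)&(v>190)
    else:
        m=(s>120)&(v>60)&{"red":(h<6)|(h>172),"yellow":(h>18)&(h<35),"blue":(h>100)&(h<128)}[c]
    return m.astype(np.uint8)*255
COL=["red","yellow","blue","white"]
def down(yaw): # tool z down, tool x at yaw
    return (R.from_euler("z",yaw)*R.from_euler("x",np.pi)).as_quat()
E
python3 - <<'E'
from h import *
seed={"top":dict(red=(234,187),yellow=(277,193),blue=(282,160),white=(237,152)),"scene":dict(red=(287,250),yellow=(262,217),blue=(225,231),white=(246,268))}
im={};p={}
for n in seed:
    im[n],p[n]=shot(n)
    for c in COL: print(n,c,ray(p[n],seed[n][c],90))
s=env.read_state(); print(R.from_quat(s["orientation"]).as_matrix())
ctr=np.mean([ray(p["top"],seed["top"][c],90)for c in COL],0); print("centre",ctr)
for yaw in(0,np.pi/2,np.pi,-np.pi/2):
    print(yaw,env.ik([ctr[0],ctr[1],300],down(yaw)))
E
```

```text
top red [528.86 145.49  90.  ]
top yellow [505.72   0.5   90.  ]
top blue [620.44 -18.14  90.  ]
top white [651.71 135.79  90.  ]
scene red [533.34 157.49  90.  ]
scene yellow [509.9    9.18  90.  ]
scene blue [625.46  -4.55  90.  ]
scene white [656.58 146.03  90.  ]
[[-0.96  0.27 -0.  ]
 [ 0.27  0.96 -0.  ]
 [ 0.   -0.   -1.  ]]
centre [576.68  65.91  90.  ]
0 [ 0.09  0.36  1.73 -0.    1.05  1.66]
1.5707963267948966 [ 0.09  0.36  1.73 -0.    1.05  0.09]
3.141592653589793 [ 0.09  0.36  1.73  0.    1.05 -1.48]
-1.5707963267948966 None
```

```bash
python3 - <<'E'
from h import *
set_gripper(0)
q=down(np.pi/2)
env.reach([577,72,330],q); env.hold(.3)
im,p=shot("wrist"); cv2.imwrite("pics/w1.png",im); np.save("w1.npy",p["pose"])
ci,cp=shot("top"); st,sp=shot("scene"); 
s=env.read_state(); print(s["tool_pos"],s["width"],s["time_s"],s["force"])
cv2.imwrite("pics/w1m.png",np.max([mask(im,c) for c in COL],0))
E
```

```text
[577.    72.12 330.01] 0.22554856528287312 4.375 [ 1.06 -0.78 -0.88]
```

View pics/w1.png

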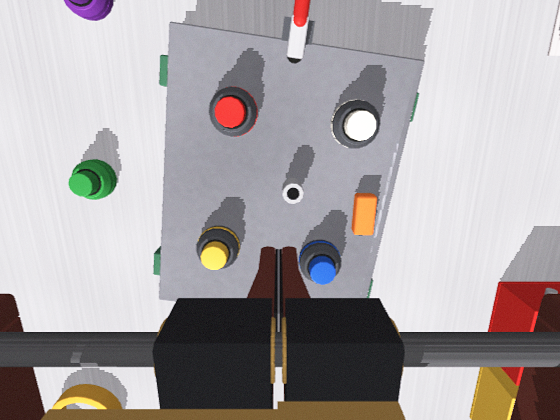

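The wrist view shows the red cap at (230,112), yellow (214,254), blue (322,269) and white (361,125), each on a steel puck on the grey panel. The green (85,183) and purple (88,5) look-alikes are off the panel. The socket is at (292,193) and the chalk block at (365,215).

```bash
cat >> h.py <<'E'
def find(im,p,c,guess,z=90,rad=22):
    "cap blob nearest the guessed world point: centre px, equivalent diameter mm, world point at z"
    g=pix(p,guess); m=mask(im,c); 
    m=cv2.morphologyEx(m,cv2.MORPH_OPEN,np.ones((3,3),np.uint8)) if im is not None and abs(p["fx"]-334)<1 else m
    cs,_=cv2.findContours(m,cv2.RETR_EXTERNAL,cv2.CHAIN_APPROX_NONE); best=None
    for k in cs:
        M=cv2.moments(k)
        if M["m00"]<4: continue
        u=np.array([M["m10"],M["m01"]])/M["m00"]
        (ex,ey),(a,b),_=cv2.fitEllipse(k) if len(k)>5 else ((*u,),(0,0),0)
        if np.linalg.norm(u-g)<rad and (best is None or M["m00"]>best[1]): best=(u,M["m00"],a,b)
    u,A,a,b=best; w=ray(p,u,z); dep=np.linalg.norm(w-p["pose"][:3,3])
    return u,A,np.array([a,b])*dep/p["fx"],w
E
python3 - <<'E'
from h import *
px=dict(red=(230,112),yellow=(214,254),blue=(322,269),white=(361,125))
im,p=shot("wrist"); W={}
for c in COL:
    u,A,d,w=find(im,p,c,ray(p,px[c],90)); W[c]=w; print("w330",c,u,A,d,w)
for n in("top","scene"):
    i2,p2=shot(n)
    for c in COL:
        try: print(n,c,*find(i2,p2,c,W[c],rad=10))
        except TypeError: print(n,c,"none/hidden")
env.move_l([560,110,270]); env.hold(.3)
im,p=shot("wrist"); cv2.imwrite("pics/w2.png",im)
for c in COL:
    try: print("w2",c,*find(im,p,c,W[c]))
    except TypeError: print("w2",c,"none")
print(env.read_state()["time_s"])
E
```

```text
w330 red [229.79 111.32] 739.5 [29.3  30.48] [531.94 149.27  90.  ]
w330 yellow [214.38 254.61] 579.5 [28.41 30.33] [509.6    4.95  90.  ]
w330 blue [321.78 269.46] 575.5 [28.29 30.94] [623.08 -12.37  90.  ]
w330 white [360.42 125.1 ] 668.5 [27.58 30.57] [653.56 136.87  90.  ]
top red none/hidden
top yellow [279.32 192.1 ] 14.0 [ 9.86 25.69] [508.69  -7.35  90.  ]
top blue [281.47 159.12] 51.0 [27.16 29.37] [623.58 -16.4   90.  ]
top white none/hidden
scene red [286.53 249.94] 81.0 [26.02 28.58] [534.21 156.58  90.  ]
scene yellow [261.82 217.17] 58.0 [24.39 25.54] [510.72   9.48  90.  ]
scene blue [224.   230.41] 63.5 [24.11 26.76] [626.41  -8.26  90.  ]
scene white [245.33 265.58] 55.5 [19.04 25.66] [653.24 137.97  90.  ]
w2 red [241.62 160.64] 994.0 [28.04 28.92] [531.53 150.25  90.  ]
w2 yellow none
w2 blue none
w2 white [394.73 176.67] 910.5 [27.03 31.46] [653.29 137.29  90.  ]
5.5083
```

```bash
cat >> h.py <<'E'
def hover(c,g):
    q=down(np.pi/2); w=np.array(g,float)
    env.reach([w[0],w[1]-75,240],q); env.hold(.2)
    im,p=shot("wrist"); u,A,d,w=find(im,p,c,[*w[:2],90]); print(c,"nadir",u,d,w)
    env.reach([w[0],w[1],195],q); env.move_l([w[0],w[1],180],rate=60); env.hold(.2)   # tips at 100
    return w
def press(w):
    f0=env.read_state()["force"]
    hit=env.move_l([w[0],w[1],154.5],rate=12,f_stop=9)
    s=env.read_state(); print("press",hit,"tip",s["tool_pos"]-[0,0,80],"dF",s["force"]-f0,"M",s["wrist_torque"],s["time_s"])
E
python3 - <<'E'
from h import *
w=hover("red",[531.8,149.8]); np.save("red.npy",w)
a,_=shot("wrist"); b,p=shot("scene")
g=pix(p,[*w[:2],95]).astype(int); b=b[g[1]-70:g[1]+50,g[0]-60:g[0]+60]
s=env.read_state(); print(s["tool_pos"],s["time_s"])
b=cv2.resize(b,(420,420),interpolation=cv2.INTER_CUBIC); a=a[:,80:440]
cv2.imwrite("pics/hov_red.png",np.hstack([a,b]))
E
```

```text
red nadir [275.32 117.41] [28.34 29.31] [530.86 149.35  90.  ]
[531.01 149.29 180.23] 7.2333
```

View pics/hov_red.png

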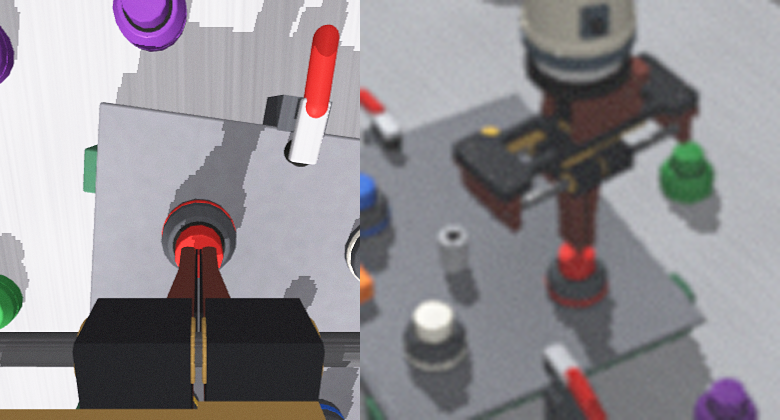

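The fingertip is centred over the red cap (wrist crop 199,245; scene crop 577,255) and the body is clear of the clamp. Pressing red now.

```bash
python3 - <<'E'
from h import *
w=np.load("red.npy"); press(w)
env.move_l([w[0],w[1],180],rate=40); env.move_l([w[0],w[1]-75,240],rate=150); env.hold(.2)
im,p=shot("wrist"); b,sp=shot("scene")
u,A,d,v=find(im,p,"red",w,80); print("after (z80)",u,d,v)
g=pix(sp,[*w[:2],90]).astype(int); b=cv2.resize(b[g[1]-50:g[1]+50,g[0]-50:g[0]+50],(420,420),interpolation=cv2.INTER_CUBIC)
cv2.imwrite("pics/red_after.png",np.hstack([im[:,100:460],b]))
E
```

```text
press True tip [530.93 149.37  77.91] dF [-0.9   0.03  9.5 ] M [-0.15  0.39  0.02] 8.8917
after (z80) [279.73 116.43] [28.4  29.46] [530.85 149.31  80.  ]
```

View pics/red_after.png

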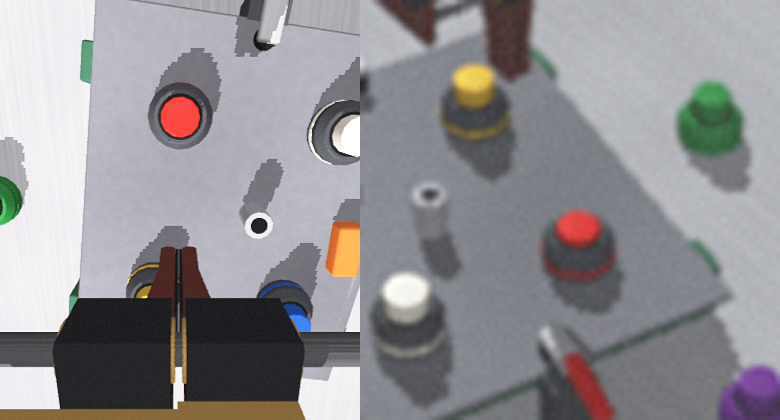

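The red cap is down (low in the scene crop at 577,228, stop at 9.5 N with the tip at z 77.9) and its puck has not moved. Yellow next, then blue only if yellow's press numbers agree.

```bash
python3 - <<'E'
from h import *
tiles=[]
for c,g in(("yellow",[509.6,5]),("blue",[623,-12.4])):
    w=hover(c,g); 
    if np.linalg.norm(w[:2]-g)>5: print("disagree, stop"); break
    press(w); z=env.read_state()["tool_pos"][2]-80
    env.move_l([w[0],w[1],180],rate=40); env.move_l([w[0],w[1]-75,240],rate=150); env.hold(.2)
    im,p=shot("wrist"); u,A,d,v=find(im,p,c,w,80); print(c,"after",u,d,v); tiles.append(im[:300,80:480])
    if not 76<z<79.3: print("depth off, stop"); break
env.reach([480,-150,330],down(np.pi/2)); env.hold(.3)
b,sp=shot("scene"); g=pix(sp,[577,66,80]).astype(int)
b=cv2.resize(b[g[1]-65:g[1]+65,g[0]-80:g[0]+80],(369,300),interpolation=cv2.INTER_CUBIC)
cv2.imwrite("pics/fin.png",np.hstack([tiles[-1],b])); print(env.read_state()["time_s"],env.read_state()["force"])
E
```

```text
yellow nadir [275.57 124.37] [28.04 28.88] [507.68   0.89  90.  ]
press True tip [507.76   0.9   77.85] dF [-1.84  0.46 10.69] M [-0.07  0.43 -0.04] 14.2667
yellow after [279.74 116.77] [28.25 29.32] [507.63   0.84  80.  ]
blue nadir [282.61 122.31] [28.06 28.82] [624.24 -16.27  90.  ]
press True tip [624.33 -16.29  78.04] dF [-2.04 -0.28  8.6 ] M [-0.07  0.47  0.01] 19.4917
blue after [279.83 116.92] [28.22 29.16] [624.25 -16.31  80.  ]
22.3417 [-0.34 -0.65  0.41]
```

View pics/fin.png

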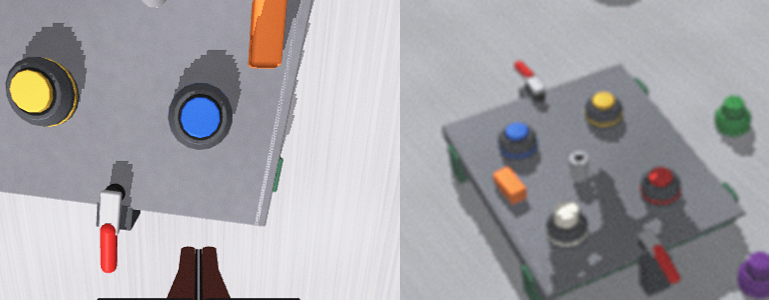

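The final picture shows yellow (603,101), blue (516,132) and red (660,180) down, and white (567,215) still up. All pucks stand upright, and the socket and chalk block are in place. The arm is clear, so I'm handing in.

```bash
python3 -c "
from h import *
env.hold(.3); workorder.sign_off()"
```

```text
the job is handed in; nothing more can be done
```

I pressed the red, yellow and blue caps fully down in that order with the closed fingertips, then moved the arm clear and handed the job in. The arm was clear at about 22 s of the 40 s allowed; no verdict was reported.

- **Presses:** each one stopped on the force limit, at 9.5 N for red, 10.7 N for yellow and 8.6 N for blue. The tip height was 77.9 to 78.0 mm, which fits a cap fully down at 80 mm.
- **Position:** wrist views before and after each press put the cap centres within 0.1 mm. The last picture shows the three caps down, white up and the pucks upright. The socket and chalk block look unmoved. I judged the white cap and everything else by eye only.
- **Disagreements:** the fixed cameras differed from the wrist camera by up to about 12 mm, the worst being a weak yellow blob in the top view. The first oblique wrist view was about 4 mm off in y for yellow and blue, so I used the close overhead wrist measurement for each press. The top camera could not pick out red or white while the arm was over the panel.

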